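Zero a coating gauge and hold it square on the griddle's marked spot

ROBOT

A 6-joint arm with a two-finger parallel gripper is mounted at the origin on a cart in front of the work surface, level with it; the furniture and walls round the work are solid. World frame = base frame: x ahead of the robot, y to its left, z up, the work surface at z = 0. Lengths are in m, angles in rad, forces in N, time in s.
With the tool pointing down it reaches from about 0.425 to 0.95 m from the base axis. Payload 3.5 kg.
Tool frame: the origin (TCP) lies at the very end of the fingers, on their centre line; the grasp point (between the pads) lies env.grip_depth behind it (env.grip_depth is the distance from the TCP to the grasp point, in m); z points along the fingers, y is the line along which they close (so a half turn about z gives the same grasp; the last joint's range is limited). The gripper opens to 85 mm and grips with 20 to 120 N. Pads are 22 mm wide; open, the fingers measure 114 mm over their backs; the gripper's body (76 mm by 85 mm) begins 54 mm behind the grasp point. The pads swing forward as they close: fully open they stand 13 mm farther back than shut.
Start: joints at [-1.375, 0.286, 1.577, -0, 1.279, -0.15], TCP at [0.229, -0.635, 0.231] pointing down, gripper open.
Joint ranges: [-2.77, 2.77], [-0.9, 2.22], [0.21, 2.48], [-1.53, 4.67], [0.24, 2.81], [-2.84, 2.84]. Speed limits (rad/s): [2.79, 2.79, 3.14, 3.14, 3.14, 3.14].

INTERFACE

Orientations are given as a 3x3 rotation matrix whose columns are the frame's x, y, z axes.
In Python, from workcell import env gives the robot as it stands.
- The arm moves only by the tool servo_tool, never from a script. Its argument "commands" is a list that holds one entry, the list of rows, each a list of 7 numbers: the shift along the tool's x, y, z in cm, then the turn, a rotation vector about the tool's x, y, z in rad, then the closure, from -1 (fully open) to 1 (shut). In form: [[[tx, ty, tz, rx, ry, rz, gripper], ...]]. A call has 1 to 12 rows; each row shifts and turns the commanded pose from where the row before left it, along the tool's axes as they then stand; what a row does not reach is not made up. A row lasts 1/8 s, in which the tool goes at most 62.5 mm and 10.7 degrees, less where a joint would pass 70% of its speed; a pose out of reach is approached as far as the arm can. A call with a gripper value outside its range is refused whole. The fingers move at their own pace and stop on an object; "grip_force" is the grip in N (left out, the last holds). Time passes only in rows, so rows that do not move let the fingers close. It gives the time, the measured TCP pose, the force, the opening and the grip force at its end, in the units of the state.
- env.get_obs(): the state, without advancing time (a new reading comes with each control period).
- env.capture(name): name is "scene" or "top"; returns the picture (400x640x3 uint8, red, green, blue); there is no depth.
- env.camera_info(name): a dict with "fx", "fy", "cx", "cy" (pixels), "origin" and "attitude" of the camera in the world. Camera axes: x right, y down, z forward; pixel columns grow to the right and rows downward; lengths in m; the calibration is good to about 2 mm. A picture is of the moment at which its call begins. camera_info takes no time and is no camera call.
- env.job_done(): hands the job in; it is judged then, once.
Trained networks look in the newest picture that a camera, given by its name, has taken for a name from the list of things; names that differ only in an ending like _2 or _b are one class to them, and where a whole thing is asked for, a point or a joint stands for the part that bears it (a point fixed in the world has none). Each returns a list of dicts, best first, with "confidence" (0 to 1); they miss things now and then, are a little off and sometimes report something else, mostly with a low value. They report only what shows in the picture. A call takes as long as a camera call. They do not tell look-alikes from the thing itself.
- env.boxes_of(thing, camera): "bbox" ([left, top, width, height] in pixels, round what is visible of it).
The state is a dict: "clock": time; "joint_pos": joint angles; "qvel": joint speeds; "joint_efforts": joint torques, N m; "position": TCP position; "tcp_rot": TCP orientation; "ft_force": force on the tool from outside, world axes, zero at the start; "wrist_torque": the same for the moment, N m; "gripper_width": finger opening in m; "gripper_force": force on a finger pad.
Only numpy, scipy, OpenCV 4.12 (cv2) and the standard library are available. Lean on these libraries where they do the work, as an engineer would, in place of code of your own. Each camera call takes 0.05 s, during which the arm holds its last target. There are 200 camera calls.

TASK

Take the hand-held coating gauge out of its holder and zero it: push its spring sleeve fully down over the spigot of the zeroing stand, until the rim sits on the shoulder and the spring is about half pressed in, and keep it there for a second. Then lift it off and set it straight down, without sliding it over the plate, onto the ring marked on the sloping griddle plate, the sleeve centred in the ring, the gauge square to the plate and pressed lightly so that the sleeve is about half pushed in. Finish while still holding the gauge there like that, and leave everything else on the worktop where it stands.

Things in the scene. Friction and masses are not known exactly. Their poses are not given: they have to be found in the camera images.
- gauge: coating gauge, loose, 0.13 to 0.24 kg, 151 mm long, starts upright hanging by its flange in the holder, sleeve out. Origin on its long axis at the sleeve's rim (lowest end, sleeve out), z up along it: steel sleeve (open tube, dia 26, bore 18) z 0-35, black flange dia 46 z 35-40, light plastic handle z 40-151, 34 mm along x by 30 along y, display window on -x
- gauge_grip (a point): point on the gauge's axis in its handle at z 118: grip here across y (30 mm)
- gauge_nose (a joint): how far the spring sleeve is pushed up into the gauge: 0 fully out, 0.012 m fully in (hard stop); about half in is 0.006. Spring 500 N/m with 1 N preload: 4 N at 0.006
- gauge_rim (a point): centre of the open rim of the gauge's sleeve; moves up with the sleeve
- holder: fixed grey holder, an upright open tube (outer dia 52, bore 34 mm, top 45 mm above the worktop) on a 72 mm foot disc; the gauge's flange rests on its top. Origin under its centre, z up. May stand to the left or to the right of the griddle
- zero_stand: fixed aluminium zeroing stand: foot disc dia 70 mm with a shoulder 14 mm above the worktop, from whose centre a steel spigot stands up: dia 15 mm, 18 mm tall (top at 32 mm, chamfered 2.5 mm). Origin under its centre, z up. On the other side of the griddle from the holder
- zero_shoulder (a point): centre of the zeroing stand's shoulder at the foot of the spigot, 14 mm above the worktop
- griddle: fixed dark steel griddle plate on rubber feet, 160 (x) by 200 mm (y), sloping 0.26 rad (15 degrees) down along its own -x, towards the robot; lips 8 mm over the plate along back and sides, loop handles at the sides. Origin on the worktop under its centre, z up, yaw up to 0.35 rad either way; plate surface 50 mm up at the centre, highest point 80 mm
- spot: the marked spot on the griddle plate: a thin bright ring dia 36 mm with four short ticks. Origin at the ring's centre on the plate surface, z is the plate's outward normal, x uphill along the plate; it lies 30 mm to +y of the griddle's centre
- spice_1: bystander: glass spice jar, 45 mm dia, 106 tall; loose, leave alone; origin under its centre
- salt_shaker: bystander: salt shaker, 44 mm dia, 90 tall; loose, leave alone; origin under its centre
- tumbler: bystander: clear drinking glass, 81 mm dia, 93 tall; loose, leave alone; origin under its centre
- yoghurt_pot: bystander: yoghurt pot, 72 mm dia, 71 tall; loose, leave alone; origin under its centre
- spice_3: bystander: glass spice jar, 44 mm dia, 96 tall; loose, leave alone; origin under its centre
- tin_half: bystander: low food tin, 75 mm dia, 58 tall; loose, leave alone; origin under its centre
There are look-alikes about, which are no part of the job. What is meant by the zero_stand is not turquoise, and is the larger of those in its own colour.

How it is judged:
By the outcome, as a careful person would: the job done as asked, in the order asked, and still so for the second after the job is handed in, while the arm keeps its last pose, push and grip.
It also fails if it takes over 53 s, if anything falls off the work surface, if the arm or the gripper's body presses on something with over 40 N, if the wrist force passes 120 N, or if a joint passes its speed limit or range.

## Working session

There is one attempt and no reset: what is moved stays moved. The work goes in short steps, Python scripts to look and compute and a tool call to move; the robot and the scene stay as the last step left them, time stands still between calls to the robot, and variables do not carry over. Pictures are saved under pics/ and viewed, at most 10 in all, crops included, and the job is handed in when it is done.

Besides the shell and the picture viewer there is one more tool, called after "Request:" as name(argument=value, ...) on one line, values as JSON. servo_tool: Moves the arm, as the interface text tells. Its arguments: {"type":"object","properties":{"commands":{"type":"array","items":{"type":"array","items":{"type":"array","items":{"type":"number"}}}},"grip_force":{"type":"number"}},"required":["commands"]}

```bash
mkdir -p pics; python3 - <<'E'
from workcell import env
import cv2
o=env.get_obs();print(o['clock'],o['position'],o['tcp_rot'],env.grip_depth,o['ft_force'])
for c in("scene","top"):
    im=env.capture(c);cv2.imwrite(f"pics/{c}0.png",im[:,:,::-1])
    print(c,env.camera_info(c))
    for t in("gauge","holder","zero_stand","griddle","spot"):
        print(t,[(b['bbox'],round(b['confidence'],2)) for b in env.boxes_of(t,c)])
E
```

```text
0.0 [ 0.22868804 -0.63436088  0.22991055] [[ 9.40808936e-01  3.38937094e-01 -4.39710591e-04]
 [ 3.38937149e-01 -9.40805995e-01  2.38501138e-03]
 [ 3.94686467e-04 -2.39287428e-03 -9.99997059e-01]] 0.0187 [ 0.41591534 -0.37933585 -0.46456484]
scene {'fx': 448.93549222589803, 'fy': 448.93549222589803, 'cx': 325.4721026033918, 'cy': 198.49975081480804, 'origin': array([-0.42293218, -1.26508846,  0.98434236]), 'attitude': array([[ 0.78284891, -0.31687333,  0.53548005],
       [-0.62216543, -0.38813862,  0.67989601],
       [-0.00760043, -0.86541302, -0.50100153]])}
gauge [([260.9, 162.7, 9.1, 26.0], 0.74)]
holder [([258.1, 191.7, 15.4, 7.0], 0.47)]
zero_stand [([334.8, 242.7, 15.7, 17.7], 0.72), ([397.3, 287.5, 17.4, 10.3], 0.55)]
griddle [([291.1, 185.6, 54.9, 42.7], 0.96)]
spot []
top {'fx': 363.1372653721534, 'fy': 363.1372653721534, 'cx': 323.14171896597185, 'cy': 203.62500244643647, 'origin': array([ 0.27763651, -0.03611316,  1.22794788]), 'attitude': array([[-0.03532068, -0.97892136,  0.20116021],
       [-0.99937448,  0.03424288, -0.00883624],
       [ 0.00176167, -0.20134648, -0.9795185 ]])}
gauge [([215.7, 221.4, 16.4, 18.7], 0.85)]
holder [([222.7, 221.5, 21.2, 21.8], 0.61)]
zero_stand [([380.7, 215.1, 22.0, 20.1], 0.7), ([468.0, 216.8, 19.8, 14.9], 0.47)]
griddle [([277.7, 180.7, 74.1, 56.3], 0.92)]
spot []
```

View pics/scene0.png

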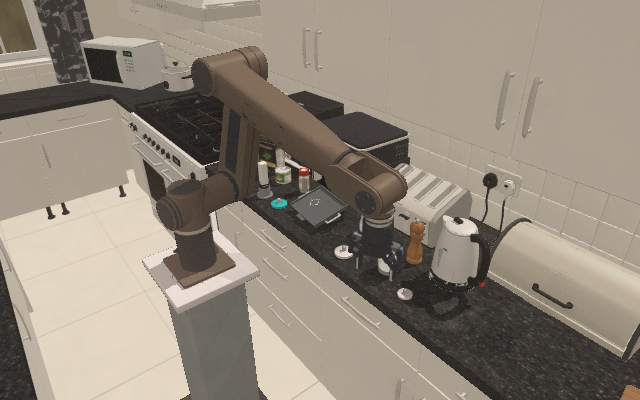

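View pics/top0.png

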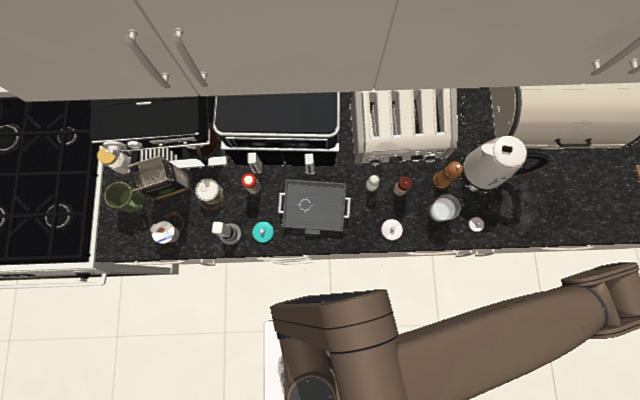

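The top view shows the gauge and holder at about (231,232) and the ring at about (306,205). The larger aluminium stand is at about (392,230). Its look-alikes are a small one at (476,225) and a turquoise one at (263,232). Next I'll take enlarged crops to refine these.

```bash
cat > h.py <<'E'
import numpy as np
from workcell import env
def at(c,u,v,z):
    i=env.camera_info(c);d=i['attitude']@np.array([(u-i['cx'])/i['fx'],(v-i['cy'])/i['fy'],1])
    return i['origin']+d*(z-i['origin'][2])/d[2]
def proj(c,p):
    i=env.camera_info(c);q=i['attitude'].T@(np.array(p)-i['origin'])
    return np.array([i['fx']*q[0]/q[2]+i['cx'],i['fy']*q[1]/q[2]+i['cy']])
E
python3 - <<'E'
from h import *
import cv2
a=cv2.imread('pics/top0.png')[165:255,200:420];b=cv2.imread('pics/scene0.png')[145:275,245:365]
cv2.imwrite('pics/topc.png',cv2.resize(a,None,fx=3.6,fy=3.6,interpolation=cv2.INTER_CUBIC))
cv2.imwrite('pics/scc.png',cv2.resize(b,None,fx=4.5,fy=4.5,interpolation=cv2.INTER_CUBIC))
E
```

```text
(no output)
```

View pics/topc.png

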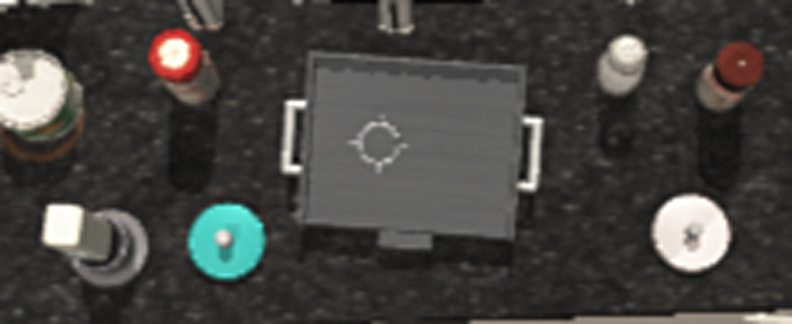

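View pics/scc.png

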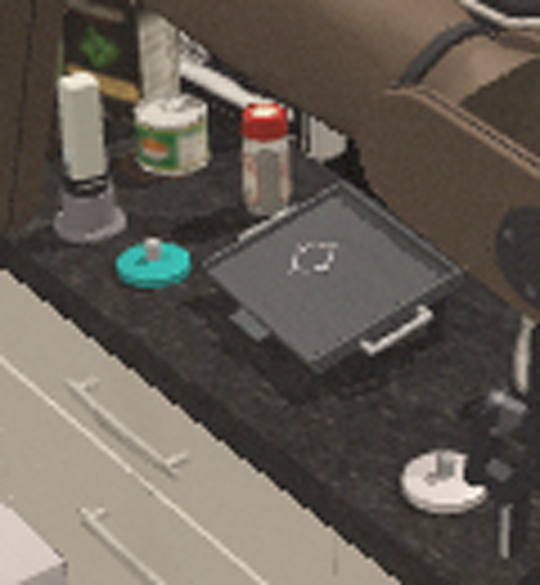

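```bash
cat > m.py <<'E'
from h import *
import cv2
from scipy.optimize import least_squares
ims={c:cv2.imread(f'pics/{c}0.png') for c in('top','scene')}
def blob(c,x0,y0,x1,y1,f):
    a=ims[c][y0:y1,x0:x1].astype(float); m=f(a).astype(np.uint8)
    n,l,s,ce=cv2.connectedComponentsWithStats(m); k=1+np.argmax(s[1:,4])
    p=np.argwhere(l==k)[:,::-1]+[x0,y0]
    return p
def info(p): (c,ax,an)=cv2.minAreaRect(p.astype(np.float32)); return p.mean(0).round(2),p.min(0),p.max(0),np.round(c,2),np.round(ax,1),round(an,1),len(p)
br=lambda t:(lambda a:a.min(2)>t)
E
python3 - <<'E'
from m import *
for t in(110,140,170):
    p=blob('top',375,210,410,248,br(t));print('stand',t,info(p),at('top',*(p.mean(0)),.014))
for t in(110,130,150):
    a=ims['top'][193:216,294:320].min(2).astype(float);m=a>t;q=np.argwhere(m)[:,::-1]+[294,193]
    print('ring',t,info(q),cv2.minEnclosingCircle(q.astype(np.float32)))
print(ims['top'][193:216:1,294:320].min(2))
for t in(130,150,170):
    p=blob('top',208,215,228,240,br(t));print('handle',t,info(p),at('top',*p.mean(0),.156))
    p=blob('scene',255,158,273,190,br(t));print('handle scene',t,info(p))
print(ims['top'][218:246,208:244].min(2))
E
```

```text
stand 110 (array([391.52, 229.15]), array([381, 219]), array([402, 239]), array([391.5, 229. ]), array([20., 21.]), 90.0, 358) [ 0.43126964 -0.27395299  0.014     ]
stand 140 (array([391.6, 229.1]), array([382, 219]), array([402, 239]), array([391.5, 229. ]), array([20.5, 19.1]), 45.0, 333) [ 0.4314262  -0.27423857  0.014     ]
stand 170 (array([391.56, 229.08]), array([382, 219]), array([401, 239]), array([391.5, 229. ]), array([20., 19.]), 90.0, 312) [ 0.43149644 -0.27408886  0.014     ]
ring 110 (array([304.27, 204.7 ]), array([296, 197]), array([313, 212]), array([304.75, 204.25]), array([12.7, 12. ]), 45.0, 73) ((304.5, 204.5), 8.514793395996094)
ring 130 (array([304.2 , 204.16]), array([297, 197]), array([312, 212]), array([304.75, 204.25]), array([11.3, 12. ]), 45.0, 44) ((304.5625, 204.4375), 7.575244426727295)
ring 150 (array([304.25, 204.1 ]), array([298, 199]), array([312, 211]), array([305. , 204.5]), array([10.6, 10.6]), 45.0, 20) ((305.0, 204.5), 7.017934322357178)
[[101 101 102 100 102 102 100 101 100 101  99 100  99 100  99  99  97  98
   97  97  97  96  97  98  98  9
[... 2742 characters left out ...]
[212, 222]), array([222, 232]), array([217., 227.]), array([10., 10.]), 90.0, 109) [0.43791295 0.27206133 0.156     ]
handle scene 150 (array([261.88, 162.6 ]), array([258, 161]), array([266, 164]), array([262. , 162.5]), array([8., 3.]), -0.0, 25)
handle 170 (array([216.88, 227.  ]), array([212, 222]), array([222, 232]), array([217., 227.]), array([10., 10.]), 90.0, 104) [0.43792598 0.2724325  0.156     ]
handle scene 170 (array([262.19, 162.52]), array([259, 161]), array([266, 164]), array([262.35, 162.41]), array([2.9, 6.8]), 76.0, 21)
[[44 45 46 ... 38 36 41]
 [46 43 40 ... 38 37 38]
 [50 42 35 ... 35 35 38]
 ...
 [45 44 46 ... 69 74 47]
 [41 41 44 ... 60 57 44]
 [42 43 48 ... 48 42 39]]
```

```bash
python3 - <<'E'
from m import *
from scipy.ndimage import map_coordinates
g={c:ims[c].min(2).astype(float) for c in ims}
Z=.05;th=.26
def ringpts(c,x,y,yaw,z=Z,r=.0175):
    t=np.linspace(0,2*np.pi,180);X=np.stack([r*np.cos(t)*np.cos(th),r*np.sin(t),r*np.cos(t)*np.sin(th)],1)
    R=np.array([[np.cos(yaw),-np.sin(yaw),0],[np.sin(yaw),np.cos(yaw),0],[0,0,1]])
    return np.array([proj(c,p) for p in X@R.T+[x,y,z]])
from scipy.optimize import minimize
for c,u0 in(('top',(304.8,204.6)),('scene',(314.6,202.3))):
  im=cv2.GaussianBlur(g[c],(0,0),.6)
  p0=at(c,*u0,Z)
  f=lambda q:-map_coordinates(im,ringpts(c,p0[0]+q[0],p0[1]+q[1],0.03,r=q[2])[:,::-1].T,order=1).mean()
  best=min((minimize(f,[a,b,.0175],method='Nelder-Mead',options=dict(initial_simplex=[[a,b,.0175],[a+.003,b,.0175],[a,b+.003,.0175],[a,b,.0165]])) for a in(-.004,0,.004) for b in(-.004,0,.004)),key=lambda r:r.fun)
  P=[p0[0]+best.x[0],p0[1]+best.x[1],Z];print(c,P,best.x[2],best.fun,proj(c,P))
# top image corners to world
a=np.kron(cv2.resize(ims['top'][215:248,205:247],None,fx=9,fy=9,interpolation=cv2.INTER_NEAREST),np.ones((1,1,1),np.uint8))
b=cv2.resize(ims['scene'][155:202,250:280],None,fx=12,fy=12,interpolation=cv2.INTER_NEAREST)
H=max(a.shape[0],b.shape[0]);o=np.zeros((H,a.shape[1]+b.shape[1],3),np.uint8);o[:a.shape[0],:a.shape[1]]=a;o[:b.shape[0],a.shape[1]:]=b
cv2.imwrite('pics/gz.png',o)
E
```

```text
Traceback (most recent call last):
  File "h.py", line 7, in proj
    i=env.camera_info(c);q=i['attitude'].T@(np.array(p)-i['origin'])
ValueError: time passes only in moves, steps and waits
```

```bash
cat > h.py <<'E'
import numpy as np
from workcell import env
I={c:env.camera_info(c) for c in('top','scene')}
def at(c,u,v,z):
    i=I[c];d=i['attitude']@np.array([(u-i['cx'])/i['fx'],(v-i['cy'])/i['fy'],1])
    return i['origin']+d*(z-i['origin'][2])/d[2]
def proj(c,p):
    i=I[c];q=(np.atleast_2d(p)-i['origin'])@i['attitude']
    return np.stack([i['fx']*q[:,0]/q[:,2]+i['cx'],i['fy']*q[:,1]/q[:,2]+i['cy']],1)
def tri(u,v):  # point seen at u in top, v in scene; also the miss
    P=[];D=[]
    for c,w in(('top',u),('scene',v)):
        i=I[c];d=i['attitude']@np.array([(w[0]-i['cx'])/i['fx'],(w[1]-i['cy'])/i['fy'],1]);P.append(i['origin']);D.append(d/np.linalg.norm(d))
    s=np.linalg.lstsq(np.stack([D[0],-D[1]],1),P[1]-P[0],rcond=None)[0]
    a,b=P[0]+s[0]*D[0],P[1]+s[1]*D[1];return (a+b)/2,np.linalg.norm(a-b)
E
python3 - <<'E'
from m import *
from scipy.ndimage import map_coordinates
from scipy.optimize import minimize
g={c:ims[c].min(2).astype(float) for c in ims}
Z=.05;th=.26
def ringpts(c,x,y,yaw,r):
    t=np.linspace(0,2*np.pi,180);X=np.stack([r*np.cos(t)*np.cos(th),r*np.sin(t),r*np.cos(t)*np.sin(th)],1)
    R=np.array([[np.cos(yaw),-np.sin(yaw),0],[np.sin(yaw),np.cos(yaw),0],[0,0,1]])
    return proj(c,X@R.T+[x,y,Z])
uv=[]
for c,u0 in(('top',(304.8,204.6)),('scene',(314.6,202.3))):
  im=cv2.GaussianBlur(g[c],(0,0),.6); p0=at(c,*u0,Z)
  f=lambda q:-map_coordinates(im,ringpts(c,p0[0]+q[0],p0[1]+q[1],0.03,q[2])[:,::-1].T,order=1).mean()
  best=min((minimize(f,[a,b,.0175],method='Nelder-Mead',options=dict(initial_simplex=[[a,b,.0175],[a+.003,b,.0175],[a,b+.003,.0175],[a,b,.0165]])) for a in(-.004,0,.004) for b in(-.004,0,.004)),key=lambda r:r.fun)
  P=[p0[0]+best.x[0],p0[1]+best.x[1],Z];uv.append(proj(c,P)[0]);print(c,P,best.x[2],best.fun,uv[-1])
print('spot tri',tri(*uv))
a=cv2.resize(ims['top'][215:248,205:247],None,fx=9,fy=9,interpolation=cv2.INTER_NEAREST)
b=cv2.resize(ims['scene'][155:202,250:280],None,fx=12,fy=12,interpolation=cv2.INTER_NEAREST)
o=np.zeros((564,a.shape[1]+b.shape[1],3),np.uint8);o[:a.shape[0],:a.shape[1]]=a;o[:b.shape[0],a.shape[1]:]=b
cv2.imwrite('pics/gz.png',o)
E
```

```text
top [np.float64(0.5191469462813205), np.float64(0.013998695255657107), 0.05] 0.017955066436232153 -134.9563004715332 [304.80723129 204.37181566]
scene [np.float64(0.5226536791990019), np.float64(0.01184633640393094), 0.05] 0.017370894478923017 -126.58669553133703 [313.99371874 201.74827442]
spot tri (array([0.52100293, 0.01298143, 0.04962752]), np.float64(0.004067277215085267))
```

View pics/gz.png

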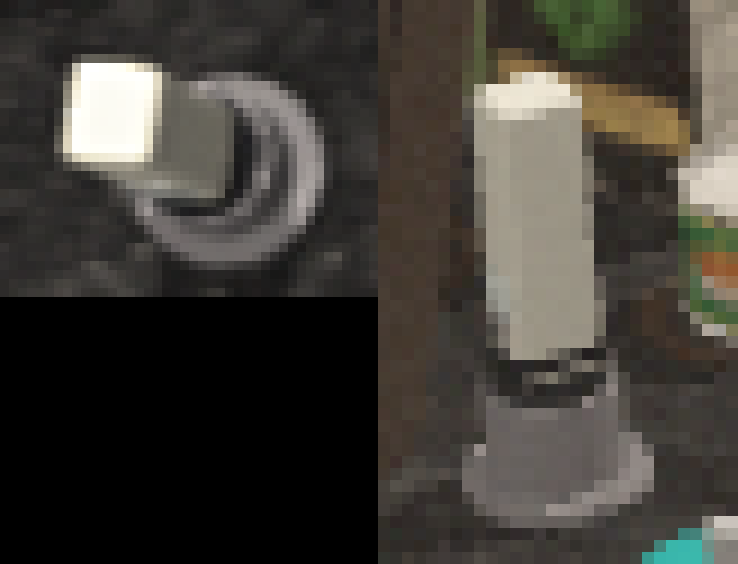

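```bash
python3 - <<'E'
from m import *
from scipy.optimize import minimize,least_squares
C=[at('top',205+x/9-.5,215+y/9-.5,.161)[:2] for x,y in((75,62),(161,66),(153,164),(64,160))]
C=np.array(C);print(C.round(4),C.mean(0));d=np.diff(np.vstack([C,C[:1]]),axis=0);print(np.linalg.norm(d,axis=1),np.degrees(np.arctan2(d[:,1],d[:,0])))
# soft area fit of the bright top face, supersampled
g=ims['top'].min(2).astype(np.float64)
w=np.clip((g[216:240,205:225]-105)/(235-105),0,1)
print(np.round(g[220:235,209:225]).astype(int))
def ren(x,y,yaw):
    c,s=np.cos(yaw),np.sin(yaw);q=np.array([[.017,.015,0],[.017,-.015,0],[-.017,-.015,0],[-.017,.015,0]])@np.array([[c,s,0],[-s,c,0],[0,0,1]])+[x,y,.161]
    p=(proj('top',q)-[205,216]+.5)*16
    m=np.zeros((24*16,20*16),np.uint8);cv2.fillPoly(m,[np.round(p*16-8).astype(np.int32)],255,shift=4)
    return cv2.resize(m/255.,(20,24),interpolation=cv2.INTER_AREA)
f=lambda q:((ren(*q)-w)**2).sum()
x0=[*C.mean(0)]
r=min((minimize(f,[*x0,a],method='Nelder-Mead',options=dict(initial_simplex=[[*x0,a],[x0[0]+.004,x0[1],a],[x0[0],x0[1]+.004,a],[*x0,a+.15]])) for a in(-.4,-.2,0,.2,.4,1.2,1.5,1.8)),key=lambda r:r.fun)
print('gauge',r.x,r.fun, f([*r.x[:2],r.x[2]+1.571]))
# holder base check, flange etc
print('holder foot', at('top',205+225/9-.5,215+167/9-.5,.0))
# griddle corners from the top crop (lip tops: local +-.08,+-.10)
def crop(x,y): return (x/3.6+200-.36,y/3.6+165-.36)
for n,a,z in(('BL',(313,52),.08),('BR',(527,67),.08),('FL',(303,222),.037),('FR',(513,238),.037)): print(n,at('top',*crop(*a),z))
E
```

```text
[[0.4544 0.2834]
 [0.4521 0.255 ]
 [0.4197 0.257 ]
 [0.422  0.2861]] [0.43704026 0.27037156]
[0.02845328 0.03246418 0.02926233 0.03250922] [-94.69384286 176.54898446  85.40898021  -4.87866791]
[[ 42  35  34  32  32  33  35  35  35  42  42  38  38  42  44  48]
 [ 41  35  30  32  59  88  88  86  80  80  73  60  54  42  44  51]
 [ 48  43  34  58 176 255 255 252 249 246 230 194 170 108  53  50]
 [ 46  47  45  75 191 255 252 251 250 251 252 253 250 194 102  64]
 [ 44  43  49 112 214 251 246 244 245 246 247 250 247 195 102  92]
 [ 44  37  44 122 224 249 245 243 243 244 246 247 241 182  94  90]
 [ 43  39  42 131 231 247 244 243 243 243 245 245 235 169  91  88]
 [ 39  34  53 173 252 247 243 242 243 244 245 244 228 156  87  87]
 [ 44  33  52 169 248 246 242 242 243 243 245 245 219 143  89  88]
 [ 39  34  66 179 249 246 243 242 242 243 245 244 207 120  85  89]
 [ 34  38  80 189 251 247 244 244 244 244 246 245 202 109  85  89]
 [ 37  41  92 191 251 249 247 248 248 249 251 247 193 101  86  90]
 [ 43  39  61 127 184 204 209 213 217 222 225 209 157  92  85  90]
 [ 38  38  49  66  84 103 124 133 135 137 141 132 109  95  94  91]
 [ 42  47  47  43  39  42  57  83 106 118 120 116 116 116 108 101]]
gauge [ 0.43697748  0.27068307 -0.14179714] 5.173061689568694 14.97359246067747
holder foot [0.43901195 0.27404582 0.        ]
BL [0.59949663 0.07018386 0.08      ]
BR [ 0.57864977 -0.12355619  0.08      ]
FL [0.45027717 0.08577372 0.037     ]
FR [ 0.4287555  -0.10624631  0.037     ]
```

```bash
cat > plan.py <<'E'
import sys
from h import *
from scipy.spatial.transform import Rotation as Ro
def toolR(yaw,n=(0,0,1)):
    """tool z = -n, tool x nearest to the heading yaw"""
    z=-np.array(n,float);x=np.array([np.cos(yaw),np.sin(yaw),0]);x-=z*(x@z);x/=np.linalg.norm(x);return np.stack([x,np.cross(z,x),z],1)
def rows(p0,R0,p1,R1,n,g):
    rv=Ro.from_matrix(R0.T@R1).as_rotvec();out=[]
    for k in range(n):
        Rk=R0@Ro.from_rotvec(rv*k/n).as_matrix()
        out.append([*np.round(Rk.T@(p1-p0)/n*100,2),*np.round(rv/n,4),g])
    return [[float(v)+0. for v in r] for r in out]
def go(*legs):
    o=env.get_obs();p,R=o['position'],o['tcp_rot']
    for p1,R1,n,g in legs:
        p1=np.array(p1)
        for r in rows(p,R,p1,R1,n,g):print(r,end=',\n')
        p,R=p1,R1
E
python3 -c "
from plan import *
R=toolR(-.09);go(([.5,-.2,.23],R,10,-1),([.437,.2705,.2],R,10,-1))"
```

```text
[4.03, -3.17, 0.01, 0.0, 0.0, 0.0436, -1.0],
[3.88, -3.35, 0.01, 0.0, 0.0, 0.0436, -1.0],
[3.73, -3.51, 0.01, 0.0, 0.0, 0.0436, -1.0],
[3.58, -3.67, 0.01, 0.0, 0.0, 0.0436, -1.0],
[3.41, -3.82, 0.01, 0.0, 0.0, 0.0436, -1.0],
[3.24, -3.97, 0.01, 0.0, 0.0, 0.0436, -1.0],
[3.07, -4.11, 0.01, 0.0, 0.0, 0.0436, -1.0],
[2.89, -4.24, 0.01, 0.0, 0.0, 0.0436, -1.0],
[2.7, -4.36, 0.01, 0.0, 0.0, 0.0436, -1.0],
[2.51, -4.47, 0.01, 0.0, 0.0, 0.0436, -1.0],
[-1.05, -4.63, 0.3, 0.0, 0.0, 0.0, -1.0],
[-1.05, -4.63, 0.3, 0.0, 0.0, 0.0, -1.0],
[-1.05, -4.63, 0.3, 0.0, 0.0, 0.0, -1.0],
[-1.05, -4.63, 0.3, 0.0, 0.0, 0.0, -1.0],
[-1.05, -4.63, 0.3, 0.0, 0.0, 0.0, -1.0],
[-1.05, -4.63, 0.3, 0.0, 0.0, 0.0, -1.0],
[-1.05, -4.63, 0.3, 0.0, 0.0, 0.0, -1.0],
[-1.05, -4.63, 0.3, 0.0, 0.0, 0.0, -1.0],
[-1.05, -4.63, 0.3, 0.0, 0.0, 0.0, -1.0],
[-1.05, -4.63, 0.3, 0.0, 0.0, 0.0, -1.0],
```

Request:
servo_tool(commands=[[[4.03,-3.17,0,0,0,0.0436,-1],[3.88,-3.35,0,0,0,0.0436,-1],[3.73,-3.51,0,0,0,0.0436,-1],[3.58,-3.67,0,0,0,0.0436,-1],[3.41,-3.82,0,0,0,0.0436,-1],[3.24,-3.97,0,0,0,0.0436,-1],[3.07,-4.11,0,0,0,0.0436,-1],[2.89,-4.24,0,0,0,0.0436,-1],[2.7,-4.36,0,0,0,0.0436,-1],[2.51,-4.47,0,0,0,0.0436,-1]]])

```text
clock: 1.85
position: [0.5008, -0.1985, 0.2318]
tcp_rot: [[0.996, -0.092, 0.001], [-0.092, -0.996, -0.001], [0.001, 0.0, -1.0]]
ft_force: [1.5, -1.1, 0.1]
gripper_width: 0.0854
gripper_force: 0.0
```

Request:
servo_tool(commands=[[[-1.05,-4.63,0.3,0,0,0,-1],[-1.05,-4.63,0.3,0,0,0,-1],[-1.05,-4.63,0.3,0,0,0,-1],[-1.05,-4.63,0.3,0,0,0,-1],[-1.05,-4.63,0.3,0,0,0,-1],[-1.05,-4.63,0.3,0,0,0,-1],[-1.05,-4.63,0.3,0,0,0,-1],[-1.05,-4.63,0.3,0,0,0,-1],[-1.05,-4.63,0.3,0,0,0,-1],[-1.05,-4.63,0.3,0,0,0,-1],[0,0,0,0,0,0,-1]]])

```text
clock: 3.22
position: [0.4363, 0.2729, 0.2012]
tcp_rot: [[0.996, -0.086, -0.0], [-0.086, -0.996, 0.0], [-0.0, -0.0, -1.0]]
ft_force: [1.0, -0.0, 1.5]
gripper_width: 0.0852
gripper_force: 0.0
```

```bash
python3 -c "
from plan import *
import cv2
o=env.get_obs();print(o['clock'],o['position'],o['tcp_rot'].round(3),o['joint_pos'].round(2),o['ft_force'],env.grip_depth,o['gripper_width'])
im=env.capture('top');im2=env.capture('scene')
cv2.imwrite('pics/t1.png',im[:,:,::-1]);cv2.imwrite('pics/s1.png',im2[:,:,::-1])
go(([.437,.2705,.109],toolR(-.09),5,-1))"
```

```text
3.225 [0.43628389 0.2729159  0.20124329] [[ 0.996 -0.086 -0.   ]
 [-0.086 -0.996  0.   ]
 [-0.    -0.    -1.   ]] [ 0.36 -0.04  2.    0.    1.19  2.02] [ 1.0078061  -0.03054798  1.46040092] 0.0187 0.08516447126995122
[0.0, 0.0, 1.85, 0.0001, 0.0, 0.0002, -1.0],
[0.0, 0.0, 1.85, 0.0001, 0.0, 0.0002, -1.0],
[0.0, 0.0, 1.85, 0.0001, 0.0, 0.0002, -1.0],
[0.0, 0.0, 1.85, 0.0001, 0.0, 0.0002, -1.0],
[0.0, 0.0, 1.85, 0.0001, 0.0, 0.0002, -1.0],
```

Request:
servo_tool(commands=[[[0,0,2.3,0,0,0,-1],[0,0,2.3,0,0,0,-1],[0,0,2.3,0,0,0,-1],[0,0,2.3,0,0,0,-1],[0,0,0,0,0,0,0.3],[0,0,0,0,0,0,1],[0,0,0,0,0,0,1],[0,0,0,0,0,0,1],[0,0,0,0,0,0,1],[0,0,0,0,0,0,1]]], grip_force=60)

```text
clock: 4.58
position: [0.4382, 0.2709, 0.1109]
tcp_rot: [[0.996, -0.09, 0.003], [-0.09, -0.996, 0.0], [0.003, -0.001, -1.0]]
ft_force: [0.7, -0.0, 5.8]
gripper_width: 0.0292
gripper_force: 59.8
```

```bash
python3 -c "
from plan import *
import cv2
o=env.get_obs();print(o['clock'],o['position'],o['tcp_rot'].round(3),o['ft_force'],o['wrist_torque'],o['gripper_width'],o['gripper_force'])
im2=env.capture('scene');cv2.imwrite('pics/s2.png',im2[:,:,::-1])
im=env.capture('top')
b=cv2.resize(im2[140:280,240:380,::-1],None,fx=4,fy=4,interpolation=cv2.INTER_CUBIC);cv2.imwrite('pics/s2c.png',b)"
```

```text
4.575 [0.43823991 0.27086596 0.11087408] [[ 0.996 -0.09   0.003]
 [-0.09  -0.996  0.   ]
 [ 0.003 -0.001 -1.   ]] [ 0.67435497 -0.01959158  5.77050897] [-0.23270004 -0.00471146 -0.05892684] 0.02920057777971473 59.78470265865326
```

View pics/s2c.png

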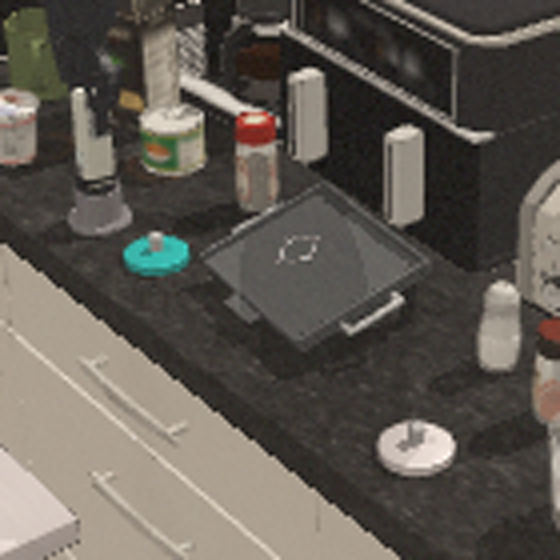

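```bash
python3 -c "
from m import *
from plan import *
ims['scene']=cv2.imread('pics/s2.png')
for t in(120,150):
  p=blob('scene',330,240,358,265,br(t));print(info(p),at('scene',*p.mean(0),.014))
T=toolR(-.09)
go(([.438,.271,.241],T,5,1),([.48,0,.241],T,7,1),([.4314,-.2741,.241],T,7,1))"
```

```text
(array([343.73, 251.68]), array([335, 245]), array([353, 258]), array([344. , 251.5]), array([13., 18.]), 90.0, 198) [ 0.42844021 -0.2870418   0.014     ]
(array([343.8 , 251.15]), array([335, 245]), array([353, 256]), array([344. , 250.5]), array([18., 11.]), 0.0, 144) [ 0.43067347 -0.28479197  0.014     ]
[0.0, 0.0, -2.6, -0.0001, -0.0005, 0.0, 1.0],
[0.0, 0.0, -2.6, -0.0001, -0.0005, 0.0, 1.0],
[0.0, 0.0, -2.6, -0.0001, -0.0005, 0.0, 1.0],
[0.0, 0.0, -2.6, -0.0001, -0.0005, 0.0, 1.0],
[0.0, 0.0, -2.6, -0.0001, -0.0005, 0.0, 1.0],
[0.95, 3.8, 0.0, 0.0, 0.0, 0.0, 1.0],
[0.95, 3.8, 0.0, 0.0, 0.0, 0.0, 1.0],
[0.95, 3.8, 0.0, 0.0, 0.0, 0.0, 1.0],
[0.95, 3.8, 0.0, 0.0, 0.0, 0.0, 1.0],
[0.95, 3.8, 0.0, 0.0, 0.0, 0.0, 1.0],
[0.95, 3.8, 0.0, 0.0, 0.0, 0.0, 1.0],
[0.95, 3.8, 0.0, 0.0, 0.0, 0.0, 1.0],
[-0.34, 3.96, 0.0, 0.0, 0.0, 0.0, 1.0],
[-0.34, 3.96, 0.0, 0.0, 0.0, 0.0, 1.0],
[-0.34, 3.96, 0.0, 0.0, 0.0, 0.0, 1.0],
[-0.34, 3.96, 0.0, 0.0, 0.0, 0.0, 1.0],
[-0.34, 3.96, 0.0, 0.0, 0.0, 0.0, 1.0],
[-0.34, 3.96, 0.0, 0.0, 0.0, 0.0, 1.0],
[-0.34, 3.96, 0.0, 0.0, 0.0, 0.0, 1.0],
```

```bash
python3 -c "
from m import *
P=np.array([.4314,-.2741,.014]);print(proj('scene',P))
t=np.linspace(0,6.28,100)
for c in('top','scene'):
  q=proj(c,P+.035*np.stack([np.cos(t),np.sin(t),0*t],1));print(c,q.min(0),q.max(0))
print(tri((391.55,229.1),(344,250.5)))
ims['scene']=cv2.imread('pics/s2.png')
print(ims['scene'][243:261,333:356].min(2))
# feet of holder in both: pixels
print(tri((205+225/9-.5,215+167/9-.5),(250+178/12-.5,155+478/12-.5)))
"
```

```text
[[342.023273   249.68075177]]
top [381.16268328 218.83584745] [401.96889134 239.4989323 ]
scene [332.30868373 243.96172093] [351.75030819 255.61553353]
(array([ 0.43465873, -0.27669602,  0.00939738]), np.float64(0.006208836361626289))
[[ 46  56  50  55  55  51  49  52  56  59  66  60  49  53  50  52  56  51
   57  55  54  59  56]
 [ 51  50  50  51  51  51  47  47  51  58  74  66  62  58  60  58  58  55
   53  60  56  57  57]
 [ 53  49  49  51  49  46  50  85 124 125 130 162 132 104  59  57  58  57
   56  59  53  51  56]
 [ 52  50  49  48  54 121 182 185 185 117 179 187 181 210 210 181 103  60
   56  51  49  53  54]
 [ 50  44  56 121 178 181 183 187 187 111 147 166 148 166 211 213 212 180
  100  56  59  58  55]
 [ 53  53 123 178 182 183 184 187 186 108 123 121 120 193 211 212 213 212
  212 135  58  54  52]
 [ 45  63 179 181 184 185 183 186 185 107 117 120 124 194 194 197 211 213
  212 213  54  48  52]
 [ 50 103 177 181 184 184 184 122 120 111 117 117 125 196 194 196 212 212
  214 212 146  59  53]
 [ 46 118 176 180 183 183 125 123 122 125 124 161 209 213 211 212 213 215
  215 213 181  
[... 277 characters left out ...]
 231 142  81  50  54]
 [ 40  45  84 125 142 171 182 185 185 206 207 207 209 209 214 218 236 202
  124 124  57  51  52]
 [ 44  39  47 104 130 131 137 154 184 211 211 213 216 217 208 148 130 134
  136  76  64  71  73]
 [ 45  49  35  38  84 138 130 133 136 138 133 131 131 136 137 131 131  87
   53  47  64  67  65]
 [ 53  45  45  31  47  36  67 112 138 135 138 140 134 138 114  84  52  52
   65  64  54  55  53]
 [ 44  47  47  43  47  38  42  45  39  54  58  59  44  50  49  47  45  49
   48  56  49  57  62]
 [ 54  55  50  52  49  49  57  53  53  59  53  56  53  48  50  50  52  51
   51  50  46  59  61]]
(array([ 4.40268270e-01,  2.73459302e-01, -4.11372329e-04]), np.float64(0.0027726231232857407))
```

Request:
servo_tool(commands=[[[0,0,-1.5,0,0,0,1],[0,0,-2.5,0,0,0,1],[0,0,-3,0,0,0,1],[0,0,-3,0,0,0,1],[0,0,-3,0,0,0,1],[0.95,3.8,0,0,0,0,1],[0.95,3.8,0,0,0,0,1],[0.95,3.8,0,0,0,0,1],[0.95,3.8,0,0,0,0,1],[0.95,3.8,0,0,0,0,1],[0.95,3.8,0,0,0,0,1],[0.95,3.8,0,0,0,0,1]]])

```text
clock: 6.18
position: [0.4788, -0.0013, 0.239]
tcp_rot: [[0.996, -0.09, -0.001], [-0.09, -0.996, 0.001], [-0.001, -0.001, -1.0]]
ft_force: [0.1, -0.1, -3.0]
gripper_width: 0.0294
gripper_force: 59.7
```

Request:
servo_tool(commands=[[[-0.34,3.96,0,0,0,0,1],[-0.34,3.96,0,0,0,0,1],[-0.34,3.96,0,0,0,0,1],[-0.34,3.96,0,0,0,0,1],[-0.34,3.96,0,0,0,0,1],[-0.34,3.96,0,0,0,0,1],[-0.34,3.96,0,0,0,0,1],[0,0,3,0,0,0,1],[0,0,3,0,0,0,1],[0,0,2,0,0,0,1],[0,0,0,0,0,0,1],[0,0,0,0,0,0,1]]])

```text
clock: 7.68
position: [0.4311, -0.2744, 0.1602]
tcp_rot: [[0.996, -0.09, 0.001], [-0.09, -0.996, -0.001], [0.001, 0.001, -1.0]]
ft_force: [0.9, 0.3, -2.3]
gripper_width: 0.0294
gripper_force: 59.8
```

```bash
python3 -c "
from plan import *
import cv2
o=env.get_obs();print(o['clock'],o['position'],o['tcp_rot'].round(4),o['ft_force'],o['wrist_torque'],o['gripper_width'],o['gripper_force'])
im2=env.capture('scene');cv2.imwrite('pics/s3.png',im2[:,:,::-1])
im=env.capture('top');cv2.imwrite('pics/t3.png',im[:,:,::-1])
b=cv2.resize(im2[190:270,305:385,::-1],None,fx=7,fy=7,interpolation=cv2.INTER_CUBIC);c=cv2.resize(im[205:260,370:425,::-1],None,fx=4,fy=4)
w=np.zeros((560,780,3),np.uint8);w[:,:560]=b;w[:220,560:]=c;cv2.imwrite('pics/s3c.png',w)"
```

```text
7.675 [ 0.43107104 -0.27441714  0.16023069] [[ 9.959e-01 -8.990e-02  8.000e-04]
 [-8.990e-02 -9.959e-01 -6.000e-04]
 [ 8.000e-04  5.000e-04 -1.000e+00]] [ 0.85650343  0.280657   -2.33211408] [-0.01646664  0.02471926  0.05337583] 0.02937591524866548 59.8033744096756
```

View pics/s3c.png

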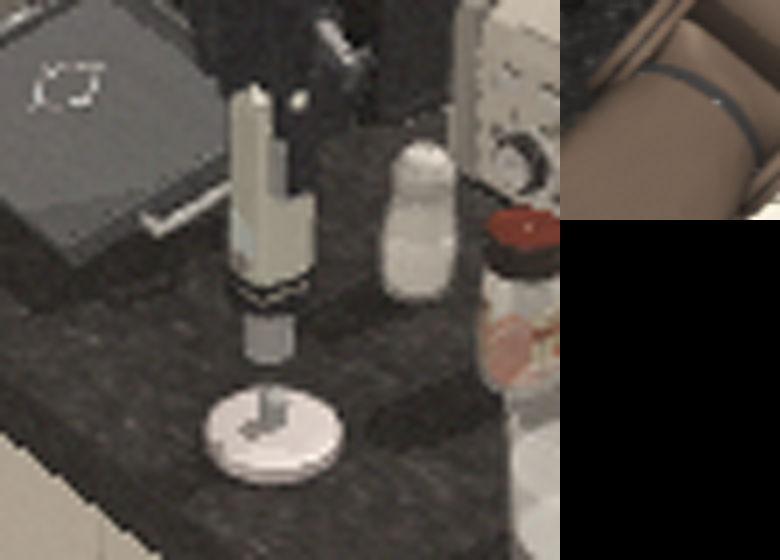

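```bash
python3 -c "
from m import *
a=cv2.imread('pics/s3.png');g=a.min(2)
print('cols 336..352');
for r in range(228,252):print(r,g[r,334:354])
o=np.array([.43107,-.27442]);t=np.linspace(0,6.28,100);k=np.stack([np.cos(t),np.sin(t)],1)
for n,z,R in(('rim',.0593,.013),('sleeve top',.0943,.013),('flange',.0943,.023),('flangetop',.0993,.023)):
  q=proj('scene',np.c_[o+R*k,0*t+z]);print(n,q.min(0),q.max(0))
for n,z,R in(('spig top',.032,.005),('spig',.022,.0075),('disc',.014,.035)):
  q=proj('scene',np.c_[[.4314,-.2741]+R*k,0*t+z]);print(n,q.min(0),q.max(0))
J=[(proj('scene',[.431+dx,-.274+dy,.05])-proj('scene',[.431,-.274,.05])).round(3)*1 for dx,dy in((.001,0),(0,.001))];print(J)
"
```

```text
cols 336..352
228 [ 42  50  41  42  78  93 107 126 137 132 132 132 130 132 135  39  46  48
  49  52]
229 [ 51  45  51  40  32  82 124 128 136 134 134 131 133  87  39  39  46  49
  48  49]
230 [ 48  49  51  38  49  33  56 106 112 130  83  60  31  41  95  44  49  52
  50  54]
231 [54 48 56 37 34 74 54 31 36 37 40 83 81 77 71 43 42 45 46 55]
232 [ 50  56  58  43  35  33  71  85  37  89 105  70  34  44  47  48  48  49
  56  37]
233 [60 54 63 51 37 42 33 48 76 52 38 44 38 42 39 49 50 37 40 40]
234 [49 47 53 58 46 39 55 37 37 41 40 44 34 35 45 36 38 41 43 43]
235 [ 50  50  52  54  49  60 104  92  93  74  97  94 105  49  33  39  48  43
  41  39]
236 [ 53  51  52  46  47  53 105 112 117 117 118 114 104  40  37  39  35  38
  40  41]
237 [ 47  56  52  49  46  55 104 113 115 117 115 110 124  40  42  39  35  36
  32  34]
238 [ 49  51  49  51  52  58 106 112 116 117 118 112 126  50  46  53  37  35
  37  38]
239 [ 51  49  52  47  51  54 102 115 116 117 117 116 124  50  50  49  50  45
  45  47]
240 [ 49  50  56  49  48  48 115 115 119 116 115 117 108  52  49  50  50  49
  39  44]
241 [ 55  51  56  
[... 673 characters left out ...]
94 195 196 199 197
 199  51]
250 [105 178 180 185 186 184 120 119 109 117 119 124 194 195 197 196 198 198
 199 137]
251 [118 176 180 184 185 123 125 124 121 122 160 193 195 196 196 196 199 201
 202 169]
rim [338.48878735 237.33901561] [345.81314923 241.58452861]
sleeve top [338.5578048  229.20498304] [345.96365679 233.38114974]
flange [335.71069663 227.6297444 ] [348.81455646 235.01913944]
flangetop [335.71615138 226.45696462] [348.84087373 233.82823434]
spig top [340.68216632 244.79585221] [343.47450243 246.44759788]
spig [339.96057525 246.64210314] [344.13597738 249.13024624]
disc [332.30868373 243.96172093] [351.75030819 255.61553353]
[array([[ 0.214, -0.103]]), array([[-0.182, -0.127]])]
```

The crop shows the sleeve rim at about (269,360) and the spigot at about (273,400). The sleeve is therefore roughly 0.6 px off sideways and also needs to move towards −y. I'll correct that, go lower and check again.

Request:
servo_tool(commands=[[[-0.06,0.41,0,0,0,0,1],[0,0,1.0,0,0,0,1],[0,0,1.0,0,0,0,1],[0,0,0,0,0,0,1],[0,0,0,0,0,0,1]]])

```text
clock: 8.4
position: [0.4298, -0.2782, 0.1391]
tcp_rot: [[0.996, -0.09, -0.0], [-0.09, -0.996, 0.0], [-0.0, -0.0, -1.0]]
ft_force: [0.4, -0.5, -2.3]
gripper_width: 0.0295
gripper_force: 59.8
```

```bash
cat > fit.py <<'E'
from m import *
from scipy.optimize import minimize
# edge measurement of sleeve / disc by comparing to predicted outlines
import sys
o=env.get_obs();print(o['clock'],o['position'],o['ft_force'])
im=env.capture('scene')[:,:,::-1];cv2.imwrite(f'pics/{sys.argv[1]}.png',im);g=im.min(2)
for r in range(232,260):print(r,g[r,332:356])
p=o['position'];zr=p[2]-.1009;t=np.linspace(0,6.28,100);k=np.stack([np.cos(t),np.sin(t)],1)
for n,c,z,R in(('rim',p[:2],zr,.013),('flange bottom',p[:2],zr+.035,.023),('disc',[.4314,-.2741],.014,.035),('spig',[.4314,-.2741],.02,.0075)):
  q=proj('scene',np.c_[np.array(c)+R*k,0*t+z]);print(n,q.min(0).round(2),q.max(0).round(2))
E
python3 fit.py s4
```

```text
8.4 [ 0.42975    -0.27822774  0.13908119] [ 0.36039084 -0.46012412 -2.3013811 ]
232 [ 54  55  51  54  57  55 113  85 111 160 137 135 132 135 134 132 131 116
  48  52  48  40  38  41]
233 [ 46  53  55  54  59  54  76  85 112 124 138 133 134 130 131 132 131 119
  52  33  36  33  37  37]
234 [ 47  48  49  50  52  52  36  89 112 125 136 135 134 133 132 133 131  64
  36  38  36  36  42  33]
235 [ 42  49  47  48  52  49  34  38  82 125 137 135 134 132  89  87  38  41
  46  40  37  39  46  53]
236 [53 52 55 52 50 41 46 54 32 59 89 84 87 38 37 86 84 56 41 38 37 30 41 40]
237 [ 70  52  50  50  51  40  36  39  74  37  32  36  37  90 102  70  45  45
  42  35  40  35  40  41]
238 [48 45 52 51 49 51 34 36 39 50 55 85 75 50 49 47 46 50 40 36 37 38 48 48]
239 [49 45 47 53 55 53 43 34 37 41 30 46 47 46 44 51 35 49 51 48 48 50 51 47]
240 [52 48 51 52 52 50 43 49 85 52 57 36 35 41 68 47 50 47 51 48 45 46 44 49]
241 [ 54  58  54  56  58  52  53  48 100 112 117 115 119 114 109  75  49  42
  52  54  54  51  50  49]
242 [ 47  49  63  55  55  57  49  50 101 112 116 119 116 117 107  70  47  49
  51  49  49 
[... 1194 characters left out ...]
 189 189 191 195 197 199 205
 210 216 141  82  49  49]
255 [ 56  42  35  82 124 150 166 159 207 205 204 207 209 209 210 213 218 235
 194 125 126  56  50  45]
256 [ 45  37  43  45 106 141 144 149 172 206 210 212 214 215 217 208 152 129
 137 135  79  62  67  61]
257 [ 41  48  41  44  42  94 152 142 139 140 140 134 136 133 136 136 131 130
  86  51  50  59  59  59]
258 [ 46  45  45  43  41  40  43  72 117 144 137 138 141 136 140 115  85  55
  56  63  71  55  56  54]
259 [41 40 42 41 44 51 43 44 51 45 60 58 51 36 47 48 47 50 47 50 52 54 58 64]
rim [338.85 242.78] [346.14 247.08]
flange bottom [336.09 233.14] [349.13 240.64]
disc [332.31 243.96] [351.75 255.62]
spig [339.96 247.09] [344.13 249.58]
```

Request:
servo_tool(commands=[[[0.01,0.17,0,0,0,0,1],[0,0,0.3,0,0,0,1],[0,0,0.3,0,0,0,1],[0,0,0.2,0,0,0,1],[0,0,0.1,0,0,0,1],[0,0,0,0,0,0,1]]])

```text
clock: 9.2
position: [0.4298, -0.28, 0.1305]
tcp_rot: [[0.996, -0.09, 0.0], [-0.09, -0.996, -0.0], [0.0, -0.0, -1.0]]
ft_force: [0.5, 0.4, 0.5]
gripper_width: 0.0294
gripper_force: 60.1
```

```bash
python3 fit.py s5 | grep -v '^25[4-9]\|^23'
```

```text
9.2 [ 0.42978636 -0.28002984  0.13052979] [0.54616176 0.37491218 0.49330352]
  81  50  52  45  35  43]
  51  35  34  38  40  40]
  34  37  38  40  40  41]
  47  44  37  44  46  43]
  40  42  37  41  38  44]
  38  38  38  34  39  32]
  44  37  36  40  53  53]
240 [ 56  52  50  50  56  50  36  38  39  72  58  64 106  70  34  46  47  51
  47  55  42  45  52  45]
241 [61 59 51 55 59 54 47 40 36 37 48 49 31 48 45 46 56 42 49 56 47 55 55 54]
242 [49 51 62 55 57 52 51 51 43 54 37 41 43 39 38 53 44 51 53 47 48 59 70 68]
243 [ 51  51  56  49  55  51  49  50  73 108 113  99  96  99 110  86  50  54
  50  56  55  54  52  58]
244 [ 50  49  56  47  47  51  47  51  75 110 115 118 118 114 111 108  50  53
  52  51  55  53  53  51]
245 [ 52  49  53  49  48  47  50  48 108 108 112 117 116 116 112 113  54  48
  51  55  52  49  49  47]
246 [ 51  49  50  55  53  57 122 181 145 110 115 120 119 116 117 165 165  90
  55  56  50  49  47  54]
247 [ 61  54  48  58 120 178 181 185 149 112 115 117 116 118 120 181 197 197
 166  89  52  52  55  50]
248 [ 53  49  50 123 179 181 183 186 186 152 117 118 117 121 159 195 195 197
 197 198 125  51  48  47]
249 [ 47  47  65 179 180 184 185 185 189 187 107 114 112 121 192 195 195 197
 197 197 199  51  47  49]
250 [ 50  52 105 178 181 185 184 185 120 119 109 116 121 124 196 193 195 196
 197 200 198 135  55  49]
251 [ 51  43 118 177 178 123 124 125 122 121 123 120 159 193 194 195 195 196
 199 201 200 170  50  49]
252 [ 54  36  99 176 125 124 125 127 125 124 122 127 192 192 192 195 196 200
 203 204 203 145  53  49]
253 [ 54  39  78 126 129 128 128 128 127 128 125 128 190 192 193 192 199 204
 207 209 219 112  56  50]
 211 218 142  80  53  51]
 193 125 124  55  49  47]
 136 136  77  63  67  64]
  85  54  48  55  58  62]
  58  65  68  57  55  55]
rim [339.16 244.94] [346.44 249.27]
flange bottom [336.41 235.34] [349.43 242.87]
disc [332.31 243.96] [351.75 255.62]
spig [339.96 247.09] [344.13 249.58]
```

Request:
servo_tool(commands=[[[0,0,-0.5,0,0,0,1],[0.25,-0.37,0,0,0,0,1],[0,0,0.3,0,0,0,1],[0,0,0.2,0,0,0,1],[0,0,0.1,0,0,0,1],[0,0,0,0,0,0,1]]])

```text
clock: 10.0
position: [0.4324, -0.2765, 0.1291]
tcp_rot: [[0.996, -0.09, -0.0], [-0.09, -0.996, 0.0], [-0.0, -0.0, -1.0]]
ft_force: [0.0, -0.1, -2.1]
gripper_width: 0.029
gripper_force: 60.0
```

```bash
python3 fit.py s6 | grep  '^24[3-9]\|^25[0-3]\|rim\|\[ *0'
```

```text
10.0 [ 0.43242267 -0.27646118  0.12906093] [ 0.00565073 -0.10900297 -2.06269996]
243 [ 48  51  48  51  49  55  54  51  86 107 114 117 120 114 113  91  46  48
244 [ 50  43  55  51  49  47  51  50  85 113 116 117 115 116 109  93  52  50
245 [ 47  54  51  55  48  44  48  48  87 108 116 119 115 115 119  95  52  48
246 [ 45  54  50  44  52  55 122 183 120 110 114 119 116 116 120 166 166  96
247 [ 63  49  44  56 121 178 183 185 147 114 114 117 118 114 121 184 195 196
248 [ 45  50  51 122 180 180 183 186 186 136 117 118 118 116 161 195 195 197
249 [ 49  44  62 177 180 184 184 185 187 185 103 115 118 117 192 194 195 195
250 [ 54  55 104 179 180 125 122 122 123 123 107 116 118 124 193 196 196 197
251 [ 50  43 112 123 125 124 124 125 121 124 123 123 124 193 195 195 197 196
252 [ 52  42  95 125 127 125 124 128 126 126 124 129 191 193 192 194 195 199
253 [ 53  44  76 126 126 128 128 128 129 125 128 189 190 191 192 195 198 203
rim [339.08 244.55] [346.34 248.85]
```

Request:
servo_tool(commands=[[[0,0,0.3,0,0,0,1],[0,0,0.3,0,0,0,1],[0,0,0.2,0,0,0,1],[0,0,0,0,0,0,1]]])

```text
clock: 10.55
position: [0.4324, -0.2764, 0.121]
tcp_rot: [[0.996, -0.09, -0.0], [-0.09, -0.996, 0.0], [-0.0, -0.0, -1.0]]
ft_force: [0.1, 0.2, -2.1]
gripper_width: 0.0292
gripper_force: 60.0
```

```bash
python3 fit.py s7 | grep  '^24[3-9]\|^25[0-3]\|rim\|\[ *0'; python3 -c "
from h import *
o=env.get_obs();print(o['wrist_torque'],o['ft_force'])"
```

```text
10.55 [ 0.43243282 -0.27641202  0.12103518] [ 0.14435128  0.1688436  -2.13252999]
243 [47 47 58 50 51 50 47 41 40 38 38 44 46 42 47 48 45 47 48 54 52 51 51 56]
244 [46 57 55 57 49 49 50 54 89 89 75 54 59 71 74 89 55 47 51 54 53 53 51 45]
245 [ 51  50  49  53  50  46  47  50  87 112 115 115 116 114 111  92  52  49
246 [ 51  54  49  55  51  55 121 180 122 108 115 116 116 113 114 168 164  96
247 [ 65  56  51  51 121 179 183 183 125 112 116 118 118 114 123 167 196 196
248 [ 52  48  48 120 179 181 183 185 123 111 115 117 119 114 120 168 195 197
249 [ 58  46  63 177 180 184 184 184 108 113 117 115 118 119 123 181 194 197
250 [ 60  59 103 178 122 121 123 121 120 116 115 117 116 127 163 196 195 196
251 [ 54  42  94 123 126 123 125 125 125 122 125 119 120 128 195 195 196 196
252 [ 55  40  94 121 125 124 127 126 127 125 125 123 128 191 193 195 197 200
253 [ 57  33  76 126 127 127 129 127 128 127 130 189 191 192 193 194 198 203
rim [339.06 246.35] [346.3  250.67]
[ 0.02448394 -0.03284791  0.01115507] [-0.25747736  0.04083254 -2.89125901]
```

Request:
servo_tool(commands=[[[0,0,0.4,0,0,0,1],[0,0,0.4,0,0,0,1],[0,0,0,0,0,0,1]]])

```text
clock: 10.98
position: [0.4327, -0.2767, 0.1134]
tcp_rot: [[0.996, -0.09, 0.0], [-0.09, -0.996, -0.0], [0.0, 0.0, -1.0]]
ft_force: [-0.3, 1.1, -0.1]
gripper_width: 0.0294
gripper_force: 60.1
```

Request:
servo_tool(commands=[[[0,0,0.3,0,0,0,1],[0,0,0.1,0,0,0,1],[0,0,0,0,0,0,1],[0,0,0,0,0,0,1]]])

```text
clock: 11.48
position: [0.4327, -0.2767, 0.1096]
tcp_rot: [[0.996, -0.09, 0.0], [-0.09, -0.996, -0.0], [0.0, 0.0, -1.0]]
ft_force: [-0.6, 0.7, 2.1]
gripper_width: 0.0297
gripper_force: 60.3
```

Request:
servo_tool(commands=[[[0,0,0,0,0,0,1]]])

```text
clock: 11.6
position: [0.4327, -0.2767, 0.1096]
tcp_rot: [[0.996, -0.09, 0.0], [-0.09, -0.996, -0.0], [0.0, 0.0, -1.0]]
ft_force: [-1.1, 0.3, 2.1]
gripper_width: 0.0292
gripper_force: 60.3
```

```bash
python3 fit.py s8 | grep  '^24[3-9]\|^25[0-5]\|rim\|\[ *0'; python3 -c "
from h import *
o=env.get_obs();print(o['wrist_torque'],o['ft_force'])"
```

```text
11.6 [ 0.43268373 -0.27667195  0.10955157] [-1.07457985  0.31254717  2.12741252]
243 [ 52  55  58  58  51  46  35  37  80  30  36  35  38  41  93 104  71  42
244 [52 57 60 56 50 45 40 31 36 78 36 62 86 77 65 46 47 48 54 49 51 56 47 51]
245 [55 54 54 59 55 51 45 36 39 38 56 68 50 43 46 45 54 43 53 53 53 49 45 46]
246 [ 52  56  53  55  54  54 117 150  76  36  37  40  43  41  43  57 127  96
247 [ 63  52  53  63 123 179 184 186 145 110  93  96  78  96 114 154 194 196
248 [ 55  51  55 122 177 180 183 185 143 110 110 117 117 113 112 167 196 198
249 [ 55  40  69 179 179 121 118 117 109 109 117 118 118 115 112 168 195 195
250 [ 60  58 103 122 121 123 122 123 110 110 114 118 118 116 119 167 195 195
251 [ 58  48  96 122 122 123 122 124 124 112 115 116 119 113 143 195 196 196
252 [ 55  48  95 122 126 127 127 129 129 124 123 121 119 156 193 194 197 199
253 [ 59  47  85 127 128 127 127 126 130 125 126 126 129 191 193 194 197 203
254 [ 43  45  76 114 127 130 129 130 135 155 128 131 190 192 193 195 201 205
255 [ 45  44  45  81 124 148 166 159 160 156 157 160 206 209 209 214 217 235
rim [339.14 248.92] [346.35 253.26]
[0.05203956 0.0680748  0.01842347] [-0.51005776  0.29816599  1.60146726]
```

Seated: the force rose by about 4.3 N, which is roughly 6 mm of spring. I'll hold it there for over a second and work out the route to the ring.

Request:
servo_tool(commands=[[[0,0,0,0,0,0,1],[0,0,0,0,0,0,1],[0,0,0,0,0,0,1],[0,0,0,0,0,0,1],[0,0,0,0,0,0,1],[0,0,0,0,0,0,1],[0,0,0,0,0,0,1],[0,0,0,0,0,0,1],[0,0,0,0,0,0,1],[0,0,0,0,0,0,1],[0,0,0,0,0,0,1]]])

```text
clock: 13.02
position: [0.4326, -0.2766, 0.1094]
tcp_rot: [[0.996, -0.09, 0.0], [-0.09, -0.996, -0.0], [0.0, 0.0, -1.0]]
ft_force: [1.3, 0.3, 2.9]
gripper_width: 0.0294
gripper_force: 60.4
```

```bash
cat >> plan.py <<'E'
th,yw=.26,-.109
N=np.array([-np.sin(th)*np.cos(yw),-np.sin(th)*np.sin(yw),np.cos(th)])
S=np.array([.5203,.0125,.05]);L=.1016
E
python3 -c "
from plan import *
o=env.get_obs();print(o['clock'],o['position'],o['ft_force'])
T=toolR(-.09);P=toolR(-.109,N);p=o['position']
print(N,S+N*(L+.08),S+N*(L+.025))
go(([p[0],p[1],.235],T,6,1),(S+N*(L+.08),P,8,1),(S+N*(L+.025),P,3,1))"
```

```text
13.025 [ 0.43262134 -0.27662181  0.10938777] [1.28707563 0.29116711 2.88428502]
[-0.25555488  0.02796633  0.96638998] [0.47389123 0.01757868 0.22549642] [0.48794675 0.01604054 0.17234497]
[0.0, 0.0, -2.09, 0.0, 0.0, 0.0, 1.0],
[0.0, 0.0, -2.09, 0.0, 0.0, 0.0, 1.0],
[0.0, 0.0, -2.09, 0.0, 0.0, 0.0, 1.0],
[0.0, 0.0, -2.09, 0.0, 0.0, 0.0, 1.0],
[0.0, 0.0, -2.09, 0.0, 0.0, 0.0, 1.0],
[0.0, 0.0, -2.09, 0.0, 0.0, 0.0, 1.0],
[0.18, -3.71, 0.12, -0.0003, 0.0325, 0.0024, 1.0],
[0.17, -3.71, 0.12, -0.0003, 0.0325, 0.0024, 1.0],
[0.16, -3.71, 0.13, -0.0003, 0.0325, 0.0024, 1.0],
[0.14, -3.71, 0.13, -0.0003, 0.0325, 0.0024, 1.0],
[0.13, -3.71, 0.13, -0.0003, 0.0325, 0.0024, 1.0],
[0.12, -3.71, 0.14, -0.0003, 0.0325, 0.0024, 1.0],
[0.11, -3.71, 0.14, -0.0003, 0.0325, 0.0024, 1.0],
[0.09, -3.71, 0.14, -0.0003, 0.0325, 0.0024, 1.0],
[0.0, 0.0, 1.83, 0.0, 0.0, 0.0, 1.0],
[0.0, 0.0, 1.83, 0.0, 0.0, 0.0, 1.0],
[0.0, 0.0, 1.83, 0.0, 0.0, 0.0, 1.0],
```

Request:
servo_tool(commands=[[[0,0,-0.8,0,0,0,1],[0,0,-1.7,0,0,0,1],[0,0,-2.5,0,0,0,1],[0,0,-2.5,0,0,0,1],[0,0,-2.5,0,0,0,1],[0,0,-2.55,0,0,0,1]]])

```text
clock: 13.78
position: [0.4317, -0.2758, 0.2359]
tcp_rot: [[0.996, -0.09, -0.002], [-0.09, -0.996, 0.001], [-0.002, -0.001, -1.0]]
ft_force: [0.2, -0.3, -1.6]
gripper_width: 0.029
gripper_force: 59.9
```

Request:
servo_tool(commands=[[[0.18,-3.71,0.12,0,0.0325,0.0024,1],[0.17,-3.71,0.12,0,0.0325,0.0024,1],[0.16,-3.71,0.13,0,0.0325,0.0024,1],[0.14,-3.71,0.13,0,0.0325,0.0024,1],[0.13,-3.71,0.13,0,0.0325,0.0024,1],[0.12,-3.71,0.14,0,0.0325,0.0024,1],[0.11,-3.71,0.14,0,0.0325,0.0024,1],[0.09,-3.71,0.14,0,0.0325,0.0024,1],[0,0,1.83,0,0,0,1],[0,0,1.83,0,0,0,1],[0,0,1.83,0,0,0,1],[0,0,0,0,0,0,1]]])

```text
clock: 15.28
position: [0.486, 0.0166, 0.1709]
tcp_rot: [[0.962, -0.109, 0.25], [-0.106, -0.994, -0.025], [0.251, -0.003, -0.968]]
ft_force: [0.1, 0.1, -1.9]
gripper_width: 0.0295
gripper_force: 60.1
```

```bash
python3 -c "
from plan import *
import cv2
o=env.get_obs();p=o['position'];print(o['clock'],p,o['tcp_rot'].round(4),toolR(-.109,N).round(4),o['ft_force'])
im2=env.capture('scene');cv2.imwrite('pics/s9.png',im2[:,:,::-1])
im=env.capture('top');cv2.imwrite('pics/t9.png',im[:,:,::-1])
rim=p-N*L;print('rim',rim,'proj',proj('scene',rim),'axis up',proj('scene',rim+N*.035),'spot',proj('scene',S))
b=cv2.resize(im2[165:225,280:340,::-1],None,fx=9,fy=9,interpolation=cv2.INTER_CUBIC);c=cv2.resize(im[180:240,275:335,::-1],None,fx=4,fy=4)
w=np.zeros((540,780,3),np.uint8);w[:,:540]=b;w[:240,540:]=c;cv2.imwrite('pics/s9c.png',w)"
```

```text
15.275 [0.48596659 0.01657992 0.17087301] [[ 0.9621 -0.1086  0.2499]
 [-0.1058 -0.9941 -0.0247]
 [ 0.2512 -0.0027 -0.9679]] [[ 0.9607 -0.1088  0.2556]
 [-0.1051 -0.9941 -0.028 ]
 [ 0.2571  0.     -0.9664]] [ 0.09216776  0.13743329 -1.86927042]
rim [0.51193097 0.01373854 0.07268779] proj [[311.49974244 197.60581499]] axis up [[309.38055348 190.92823238]] spot [[313.440385   201.86966245]]
```

View pics/s9c.png

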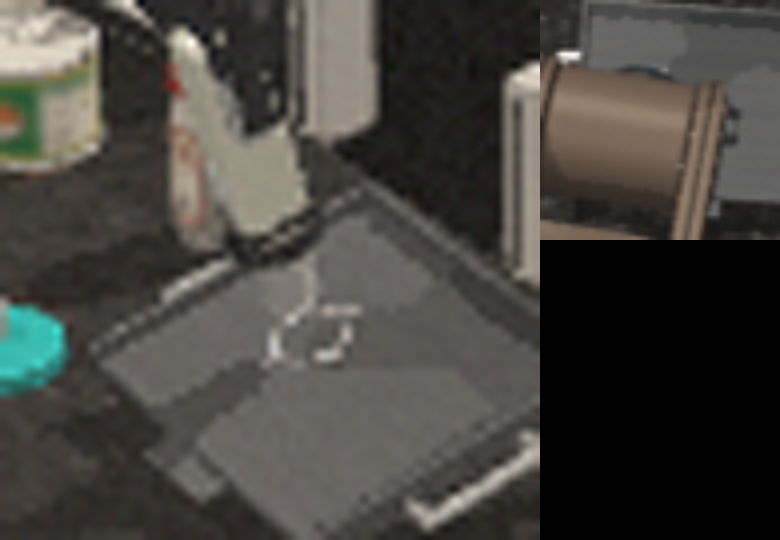

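```bash
python3 -c "
from plan import *
go((S+N*(L+.025),toolR(-.109,N),1,1),(S+N*(L+.006),toolR(-.109,N),3,1))"
```

```text
[0.02, 0.02, 0.08, -0.0023, 0.0009, -0.0007, 1.0],
[0.0, 0.0, 0.63, 0.0, 0.0, 0.0, 1.0],
[0.0, 0.0, 0.63, 0.0, 0.0, 0.0, 1.0],
[0.0, 0.0, 0.63, 0.0, 0.0, 0.0, 1.0],
```

Request:
servo_tool(commands=[[[0.02,0.02,0.08,-0.0023,0.0009,-0.0007,1],[0,0,0.63,0,0,0,1],[0,0,0.63,0,0,0,1],[0,0,0.63,0,0,0,1],[0,0,0,0,0,0,1],[0,0,0,0,0,0,1]]])

```text
clock: 16.12
position: [0.4931, 0.0155, 0.1536]
tcp_rot: [[0.96, -0.109, 0.256], [-0.105, -0.994, -0.028], [0.258, -0.0, -0.966]]
ft_force: [1.1, -0.4, -2.5]
gripper_width: 0.029
gripper_force: 60.2
```

```bash
python3 -c "
from plan import *
import cv2
o=env.get_obs();p=o['position'];R=o['tcp_rot'];n=-R[:,2];print(o['clock'],p,n,N,o['ft_force'])
im2=env.capture('scene');cv2.imwrite('pics/s10.png',im2[:,:,::-1])
env.capture('top');rim=p-n*L;print('rim',rim,'gap',(rim-S)@N,proj('scene',rim),proj('scene',S))
K=16
a=cv2.resize(im2[183:215,297:333,::-1],None,fx=K,fy=K,interpolation=cv2.INTER_NEAREST)
t=np.linspace(0,2*np.pi,90);
def circ(c,r,nn,sh,col):
  u=np.cross(nn,[0,1,0]);u/=np.linalg.norm(u);v=np.cross(nn,u);q=proj('scene',c+r*(np.cos(t)[:,None]*u+np.sin(t)[:,None]*v))+sh
  for x,y in (q-[297,183]+.5)*K: cv2.circle(a,(int(x),int(y)),1,col,-1)
ref=cv2.imread('pics/s2.png')
circ(S,.018,N,np.array([.85,.3]),(0,0,255))
circ(rim,.013,n,np.array([.8,-.1]),(0,255,0));circ(rim+n*.035,.023,n,np.array([.8,-.1]),(255,255,0))
b=cv2.resize(ref[183:215,297:333][:, :14],None,fx=K,fy=K,interpolation=cv2.INTER_NEAREST)
cv2.imwrite('pics/s10c.png',np.hstack([a,b]))
print((im2[186:212,300:330].min(2).astype(int)))" > o.txt; head -3 o.txt
```

```text
16.125 [0.49314543 0.01545133 0.15359607] [-0.25622389  0.02797091  0.96621268] [-0.25555488  0.02796633  0.96638998] [ 1.14054588 -0.37190029 -2.51548382]
rim [0.51917778 0.01260949 0.05542886] gap 0.005536246617979669 [[313.17791501 200.8048747 ]] [[313.440385   201.86966245]]
[[125 136  90  97 107 125 127 131 131 132 133 134 133 133 141  55  54  53
```

View pics/s10c.png

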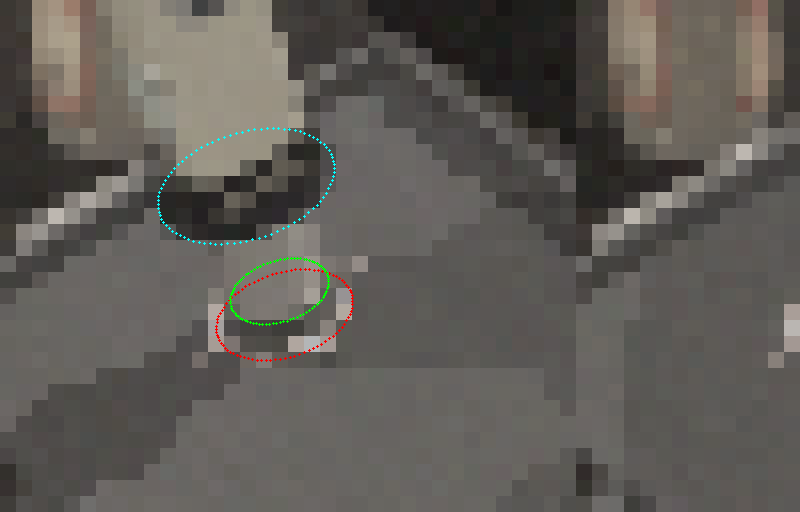

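The crop shows the ring centred at about (280,312) and the flange outline matching the prediction. The predicted rim lands about 0.25 px (under 1 mm) from the ring centre. I'll trim that and go straight down.

Request:
servo_tool(commands=[[[-0.05,-0.04,0,0,0,0,1],[0,0,0,0,0,0,1],[0,0,0.2,0,0,0,1],[0,0,0.2,0,0,0,1],[0,0,0.2,0,0,0,1],[0,0,0.2,0,0,0,1],[0,0,0,0,0,0,1],[0,0,0,0,0,0,1]]])

```text
clock: 17.23
position: [0.4947, 0.0157, 0.1459]
tcp_rot: [[0.96, -0.109, 0.256], [-0.105, -0.994, -0.028], [0.258, -0.0, -0.966]]
ft_force: [-1.6, 1.1, -0.5]
gripper_width: 0.0296
gripper_force: 60.3
```

```bash
cat > chk.py <<'E'
from plan import *
import cv2,sys
f=[]
for k in range(4):
  o=env.get_obs();f.append(o['ft_force']);im=env.capture('scene')
p=o['position'];n=-o['tcp_rot'][:,2];rim=p-n*L;print(o['clock'],p,n,N,'gap',(rim-S)@N,'F',np.mean(f,0),np.mean(f,0)@n,o['wrist_torque'])
cv2.imwrite(f'pics/{sys.argv[1]}.png',im[:,:,::-1])
E
python3 chk.py s11
```

```text
17.375 [0.49471501 0.0157168  0.14588239] [-0.25635753  0.02796525  0.9661774 ] [-0.25555488  0.02796633  0.96638998] gap -0.0023118494371908126 F [-1.60707694  0.83748787 -0.533308  ] -0.07986330778276679 [0.0603765  0.34855982 0.02803378]
```

Request:
servo_tool(commands=[[[0,0,0.15,0,0,0,1],[0,0,0.15,0,0,0,1],[0,0,0.07,0,0,0,1],[0,0,0,0,0,0,1],[0,0,0,0,0,0,1],[0,0,0,0,0,0,1]]])

```text
clock: 18.18
position: [0.4957, 0.0156, 0.1423]
tcp_rot: [[0.96, -0.109, 0.256], [-0.105, -0.994, -0.028], [0.258, -0.0, -0.966]]
ft_force: [-1.6, 0.3, 0.5]
gripper_width: 0.0294
gripper_force: 60.5
```

```bash
python3 chk.py s12; python3 -c "
import cv2,numpy as np
a=cv2.imread('pics/s12.png')[183:215,297:333];b=cv2.imread('pics/s2.png')[183:215,297:333]
r=lambda x:cv2.resize(x,None,fx=11,fy=11,interpolation=cv2.INTER_NEAREST)
cv2.imwrite('pics/s12c.png',np.hstack([r(a),r(b)]))"
```

```text
18.325 [0.49571185 0.01558484 0.1422978 ] [-0.25653202  0.02797866  0.96613069] [-0.25555488  0.02796633  0.96638998] gap -0.006034382822764806 F [-1.7502792   0.68239488  0.98310182] 1.4178999977934212 [0.12467305 0.48912076 0.0497141 ]
```

View pics/s12c.png

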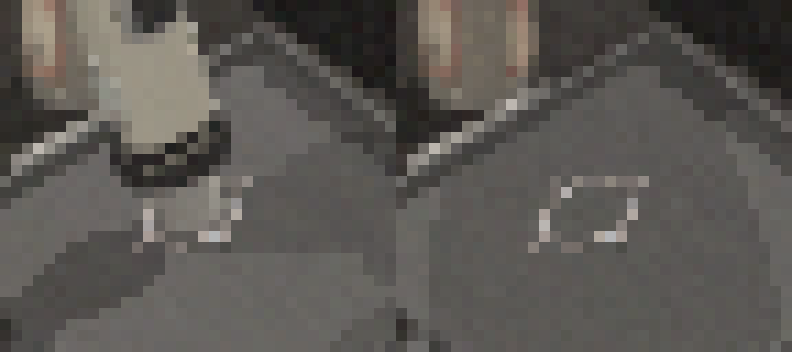

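```bash
python3 -c "
import cv2,numpy as np
np.set_printoptions(linewidth=200)
a=cv2.imread('pics/s12.png')[196:208,305:325].min(2).astype(int);b=cv2.imread('pics/s2.png')[196:208,305:325].min(2).astype(int)
print(a);print(b)
from plan import *
p=np.array([.49571,.01558,.14230]);t=np.linspace(0,6.28,100)
u=np.cross(N,[0,1,0]);u/=np.linalg.norm(u);v=np.cross(N,u)
c=p-N*(L-.006);print(c)
for r,cc in((.013,c),(.018,c)):
  q=proj('scene',cc+r*(np.cos(t)[:,None]*u+np.sin(t)[:,None]*v));print(r,q.min(0),q.max(0))
"
```

```text
[[ 63 100  53  75 106 108  86  31  33  84  65  42  50  98  96  98 101  99 102 102]
 [100 102  40  60  36  38  34  90  71  34  40  39  66 100  96  96  97  98  88  88]
 [101 100  69  37  40  82  55  47  45  38  40  79 101 101 100  99  98  93  86  86]
 [102  99 101  53  34  41  38  43  38  75 111 144 103 108 133  87  83  86  86  85]
 [ 97 101  99 102  79  82  89  97 114 116 118 136  86  97  84  87  88  82  83  85]
 [ 98 101 101 102 102 120 108 112 114 118 116 135 119 146  84  86  88  87  83  84]
 [101  97 100  98 102 164  95 110 111 115 119 128 106 162  88  86  87  84  85  81]
 [101 101 103  96  79 162  91 109 117 114 118 105 123  85  83  84  86  85  87  86]
 [ 77  76  73  72  78 150 112  83  85  84 159 179 149  83  85  84  83  85  84  85]
 [ 74  75  75  74 104  76  76  98 117  79  84  86  71  85  85  87  87  84  87  82]
 [ 75  76  77  76  75  74  73  99  96 100  98  98  97  97  99  97  97 100  96  95]
 [ 73  72  74  75  76  74  75 100  98 101  99  97  95  94  98  96  98  97  96  96]]
[[ 64  87  86  86  87  85  87  90  86  85  87  88  89  86  85  86  86  88  87  88]
 [ 88  88  85  89  8
[... 352 characters left out ...]
3  84  87  89 146  86  83  84  92  87  82]
 [ 86  86  84  85  88 152  87  84  79  84  84  83  90 161  83  81  87  87  86  82]
 [ 87  88  87  87  93 178  86  87  86  83  83  84 126  83  84  85  83  84  84  86]
 [ 86  88  83  87  90 147 101  86  84  91 157 180 149  86  87  88  83  83  85  87]
 [ 86  87  85  88 122  89  90 106 104  78  85  85  71  88  86  88  85  83  87  84]
 [ 87  87  84  86  84  84  85  87  86  86  84  86  84  86  86  83  84  87  82  82]
 [ 87  87  87  89  86  86  86  84  86  85  87  83  87  83  85  86  84  86  84  82]]
[0.52014105 0.01290642 0.04991312]
0.013 [310.27725206 199.81882809] [316.42886932 203.92443037]
0.018 [309.09655181 199.03868253] [317.6144564  204.72358462]
```

The sleeve is laterally centred in the ring at column 314.0, and about 1 mm off in depth. The spring is about half in: 6.0 mm by position, about 3.6 N by force. Handing in.

```bash
python3 -c "
from workcell import env
print(env.job_done())"
```

```text
the job is handed in; nothing more can be done
None
```

I zeroed the gauge on the larger aluminium stand and handed it in still held on the griddle ring: sleeve within about 1–2 mm of centre, square to the plate as measured, pressed about half in (6 mm). The first try at the spigot touched its top lightly before I corrected; the hand-in gave no verdict.

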